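# Hang a ledge bracket on a slotted upright

## Robot

A 7-joint arm with a two-finger parallel gripper is mounted at the origin on a cart in front of the work surface, level with it; the furniture and walls round the work are solid. World frame = base frame: x ahead of the robot, y to its left, z up, the work surface at z = 0. Lengths are in m, angles in rad, forces in N, time in s.
With the tool pointing down it reaches from about 0.4 to 0.85 m from the base axis. Payload 10.4 kg.
Tool frame: the origin (TCP) lies between the finger pads; the fingertips stand 8 mm ahead of it and the grasp point (between the pads) lies 11 mm behind it; z points along the fingers, y is the direction in which the jaws open and shut (so a half turn about z gives the same grasp; the last joint's range is limited). The gripper opens to 85 mm and grips with 20 to 120 N. Pads are 22 mm wide; open, the fingers measure 114 mm over their backs; the gripper's body (76 mm by 85 mm) begins 54 mm behind the grasp point. The pads swing forward as they close: fully open they stand 13 mm farther back than shut.
Start: joints at [1.316, 0.332, -0.065, 1.46, 0.022, 1.35, -0.088], TCP at [0.144, -0.608, 0.239] pointing down, gripper open.
Joint ranges: [-2.6, 2.6], [-0.5, 2.12], [-1.47, 1.34], [0.16, 2.42], [-1.27, 4.41], [0.06, 2.06], [-2.6, 2.6]. Speed limits (rad/s): [2.22, 2.22, 2.79, 2.79, 3.14, 3.14, 3.14].

## Interface

Orientations are given as a rotation vector (axis times angle).
In Python, from station import r gives the robot as it stands.
- The arm moves only by the tool carry_out, never from a script. Its argument "rows" is a list of rows, each a list of 7 numbers: the finger opening in m, from 0 to 0.0854, then the shift along the tool's x, y, z in m, then the turn, a rotation vector about the tool's x, y, z in degrees. In form: [[jaw, dx, dy, dz, ax, ay, az], ...]. A call has 1 to 8 rows; each row is the pose to reach, as a shift and turn from the pose commanded when the call began, along the tool's axes at that moment; what a row does not reach only later rows make up. A row lasts 1/10 s, in which the tool goes at most 50 mm and 8.59 degrees, less where a joint would pass 70% of its speed; a pose out of reach is approached as far as the arm can. A call with a gripper value outside its range is refused whole. The fingers move at their own pace and stop on an object; "squeeze" is the grip in N (left out, the last holds). Time passes only in rows, so rows that repeat a pose let the fingers close. It gives the time, the measured TCP pose, the force and the opening at its end, in the units of the state.
- r.observe(): the state, without advancing time (a new reading comes with each control period).
- r.capture(name): name is "side" or "top"; returns a dict with "frame" (420x560x3 uint8, blue, green, red), "fov_y" (degrees; the focal length in pixels is half the picture's height over the tangent of half this angle, whatever the lens; pixels are square), "cx", "cy" (the principal point, pixels), "rvec" (rotation vector, rad) and "tvec" (3), from world to camera coordinates, as OpenCV has them. Camera axes: x right, y down, z forward; pixel columns grow to the right and rows downward; lengths in m; the calibration is good to about 2 mm. A picture is of the moment at which its call begins. There is no depth.
- r.job_done(): hands the job in, once; it reports no verdict.
The state is a dict: "time": time; "joints": joint angles; "qd": joint speeds; "joint_torque": joint torques, N m; "tcp_pos": TCP position; "tool_rot": TCP orientation; "force": force on the tool from outside, world axes, zero at the start; "moment": the same for the moment, N m; "finger_gap": finger opening in m.
Only numpy, scipy, OpenCV 4.12 (cv2) and the standard library are available. Lean on these libraries where they do the work, as an engineer would, in place of code of your own. Each camera call takes 0.05 s, during which the arm holds its last target. There are 200 camera calls.

## Task

Take the small ledge bracket that stands on the bench, press its two hook tabs into the upper two slots of the slotted upright until its back plate lies on the upright's face, then press it down past the spring catch until it is fully home and let go. The height of the slots is not known exactly: find them by feel, gently (never push on it with more than about 15 N), and leave the red card tray, the bench timer and the flat brush where they are.

Things in the scene. Friction and masses are not known exactly. Their poses are not given: they have to be found in the camera images.
- upright: Fixed slotted upright: grey foot plate (110x110x10 mm, 43 mm of it in front of the face), grey channel 60 mm wide, bright slotted strip before it (50 mm wide, 4 thick, z 28 to 150 mm). Origin at bench level under the middle of the strip's face; z up, face looks to its -x. Strip is on rubber buffers: yields to +x at 1.5 N per mm, at most 3 mm, and springs back.
- middle_slot (a point): Nominal middle of the lower edge of the strip's middle slot, in the face, 82 mm above the bench; axes as upright. Slots 11 mm wide, 21 high, one above another on y = 0, pitch 40 mm: nominal lower edges at 42, 82, 122 mm. The strip is height-adjustable: all slots truly stand together up to 15 mm higher or lower than this point, unmeasured. Feel for them.
- bracket: Loose light bare-metal ledge bracket, about 0.25 kg (0.17 to 0.35), standing on its ledge. Origin at the underside in the plane of the back plate's rear face, y = 0 mid; z up; hooks point to +x, ledge to -x. Back plate 44 wide, 76 high, 4 thick. Ledge 60 wide, 4 thick, to x = -78 mm. Fully home: origin in the plane of the upright's face, nominally 60 mm above the bench (45 to 75 with the strip).
- grip (a point): Where to grip the bracket, from above, across y: on its upright web, at x = -42, y = 0, z = 50 mm of the bracket. The web is 10 mm thick in y, from x = -66 to -4 and z = 4 to 64 mm. Axes as bracket.
- lower_hook (a point): Tip of the bracket's lower hook: x = 8, y = 0, z = 12 mm of the bracket; upper hook 40 mm higher. Hooks are 6 mm thick (y), reach 10.5 mm behind the rear face, are 18 mm high: neck 8, hook 10 further down; gap hook to rear face 5.5 mm. They enter with tips 0 to 3 mm above the slots' lower edges, then go 10 to 13 mm down until the necks rest on those edges.
- seat_flag (a joint): Spring plunger behind the strip, below the middle slot, with a small metal flag at the strip's left (+y) edge: 0 m free, 0.006 when the hook is fully home, under 0.0035 before it is through the catch. Needs under 1 N itself; the catch above it (two sprung rollers, 4.5 mm below the slot's lower edge) needs a downward push of about 5 to 9 N, more than the bracket's weight.
- red_box: Open red card tray, 79 x 101 x 50 mm, bystander. Origin at its underside centre.
- timer: White bench timer lying flat, 60 x 68 x 18 mm, bystander. Origin at its underside centre.
- flat_brush: Flat brush with wooden handle, 67 x 185 x 14 mm, lying; bystander. Origin at its underside centre.
Not all that is in view belongs to the job. Leave any green look-alike of the bracket alone.

How it is judged:
On the way, in this order (a step that is already met when the one before it is completed fails the run):
1. the bracket is lifted off the bench (height (world z) of bracket above 0.03 m), for 0.2 s.
2. both hook tabs are through the slots, the back plate on the face, the hooks not yet pushed down (x of bracket in the frame of upright between -0.003 and 0.006 m and z of bracket in the frame of upright above 0.04 m and value of joint seat_flag below 0.0035 m and y of bracket in the frame of upright between -0.006 and 0.006 m), for 0.1 s.
At the end, for the whole second after the job is handed in: The released bracket hangs at rest in the upper two slots: seat flag over 5 mm, origin 3 mm before to 4 mm behind the face plane, within 5 mm of the centre line, 40 to 80 mm above the bench, upright within 0.08 rad and square to the upright within 0.1 rad (value of joint seat_flag above 0.005 m and x of bracket in the frame of upright between -0.003 and 0.004 m and y of bracket in the frame of upright between -0.005 and 0.005 m and z of bracket in the frame of upright between 0.04 and 0.08 m and angle between bracket's own z axis and vertical below 0.08 rad and angle between the y axis of bracket and the y axis of upright, either way round below 0.1 rad and linear speed of bracket below 0.01 m/s); the robot touches nothing.
It fails at once if bracket forced against the upright: contact forces between them, added up over all touching places, over 40 N (a push of some 18 N at the grip) (contact force between bracket and upright above 40 N).
It fails at once if a bystander moved more than 30 mm (distance of any of red_box, timer, flat_brush from where it was at the start of the episode above 0.03 m).
It also fails if it takes over 72 s, if anything falls off the work surface, if the arm or the gripper's body presses on something with over 40 N, if the wrist force passes 120 N, or if a joint passes its speed limit or range.

## Working session

There is one attempt and no reset: what is moved stays moved. The work goes in short steps, Python scripts to look and compute and a tool call to move; the robot and the scene stay as the last step left them, time stands still between calls to the robot, and variables do not carry over. Pictures are saved under pics/ and viewed, about 8 in all and at most 12, crops included, and the job is handed in when it is done.

Besides the shell and the picture viewer there is one more tool, called after "Request:" as name([rows], argument=value, ...), one row to a line, values as JSON. carry_out: Moves the arm, as the interface text tells. Its arguments: {"type":"object","properties":{"rows":{"type":"array","items":{"type":"array","items":{"type":"number"}}},"squeeze":{"type":"number"}},"required":["rows"]}

```bash
mkdir -p pics; ls; cat > h.py <<'E'
import numpy as np, cv2
from station import r
def cap(n):
    c=r.capture(n); f=210/np.tan(np.radians(c['fov_y'])/2)
    c['K']=np.array([[f,0,c['cx']],[0,f,c['cy']],[0,0,1.]]); c['R']=cv2.Rodrigues(np.array(c['rvec'],float))[0]; c['t']=np.array(c['tvec'],float).ravel(); return c
def ray(c,uv):
    d=c['R'].T@np.linalg.inv(c['K'])@np.array([uv[0],uv[1],1.]); return -c['R'].T@c['t'], d
def onz(c,uv,z):
    o,d=ray(c,uv); return o+d*(z-o[2])/d[2]
def proj(c,p):
    q=c['K']@(c['R']@np.array(p,float)+c['t']); return q[:2]/q[2]
E
python3 - <<'E'
from h import *
import pickle
cs={n:cap(n) for n in('side','top')}
pickle.dump(cs,open('c0.pkl','wb'))
for n,c in cs.items():
    cv2.imwrite(f'pics/{n}0.png',c['frame']); print(n,c['fov_y'],ray(c,(280,210)),c['K'][0,0])
print(r.observe())
E
```

```text
pics
side 52.639661598725766 (array([ 0.12734516, -0.4973932 ,  0.61222772]), array([ 0.39808387,  0.736124  , -0.54805133])) 424.5327250565121
top 49.29408458131661 (array([0.36486766, 0.23621378, 0.9338966 ]), array([ 0.22140056, -0.02877873, -0.97481202])) 457.68658705719844
{'time': 0.1, 'joints': array([ 1.31640041,  0.33277519, -0.06469456,  1.46082388,  0.02159773,
        1.34992499, -0.08850938]), 'qd': array([-0.0004337 , -0.00298433,  0.00019337, -0.00417034,  0.00051228,
        0.00065897,  0.00100166]), 'joint_torque': array([ 1.18649452e-03, -6.26744413e+01,  4.91655513e-02, -3.92430353e+01,
        1.63803622e-02,  6.97377225e-03, -3.77016852e-05]), 'tcp_pos': array([ 0.14350046, -0.60797526,  0.23863237]), 'tool_rot': array([-3.11930424e+00, -3.63153930e-01,  3.11669873e-04]), 'force': array([-0.17329661, -0.02970515, -0.45336466]), 'moment': array([-0.0203461 ,  0.05570707,  0.04130619]), 'finger_gap': 0.08574909702542893}
```

View pics/side0.png

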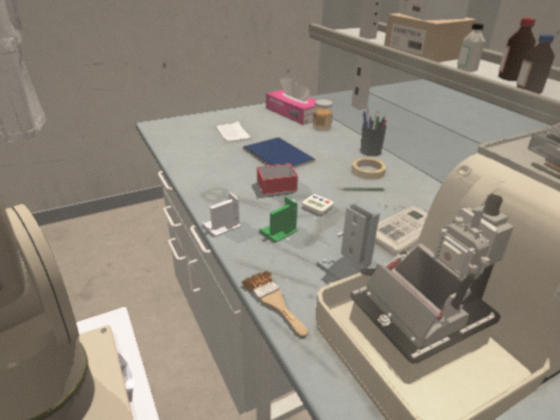

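View pics/top0.png

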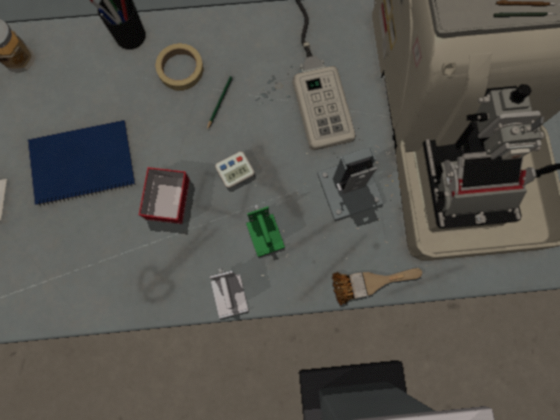

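Candidates: the bare-metal bracket at side (224,213) / top (228,293), and the green look-alike at side (281,220) / top (265,232), which I'll leave alone. The upright is at side (355,235) / top (352,180). I choose the bare-metal one and check it in close crops.

```bash
python3 - <<'E'
import cv2,pickle,numpy as np
from h import *
cs=pickle.load(open('c0.pkl','rb'))
t=cs['top']['frame']; s=cs['side']['frame']
a=cv2.resize(t[255:330,195:270],None,fx=5,fy=5,interpolation=cv2.INTER_CUBIC)
b=cv2.resize(t[140:225,312:392],(375,398),interpolation=cv2.INTER_CUBIC)[:375]
c=cv2.resize(s[185:245,195:255],None,fx=5,fy=5,interpolation=cv2.INTER_CUBIC)[:300]
d=cv2.resize(s[195:285,312:387],(250,300),interpolation=cv2.INTER_CUBIC)
img=np.zeros((600,750,3),np.uint8)
a=cv2.resize(a,(370,300));
img[:300,:370]=cv2.resize(t[260:320,195:269],(370,300),interpolation=cv2.INTER_CUBIC)   #5x origin 195,260
img[:300,380:750]=cv2.resize(t[145:220,312:404],(370,300),interpolation=cv2.INTER_CUBIC) #4x origin 312,145
img[300:,:370]=cv2.resize(s[185:245,190:264],(370,300),interpolation=cv2.INTER_CUBIC) #5x origin 190,185
img[300:,380:750]=cv2.resize(s[200:285,312:417],(370,300),interpolation=cv2.INTER_CUBIC) #3.52x origin 312,200
cv2.imwrite('pics/crop1.png',cv2.convertScaleAbs(img,alpha=1.4))
for n,uv in (('br',(228,293)),('up',(352,180))): print(n,onz(cs['top'],uv,0))
E
```

```text
br [0.41627204 0.32920271 0.        ]
up [0.62770547 0.0500344  0.        ]
```

View pics/crop1.png

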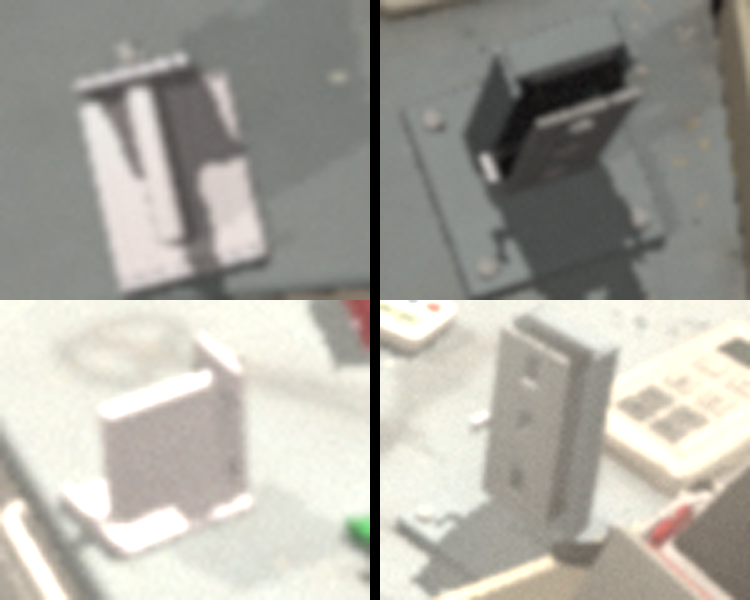

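```bash
cat >> h.py <<'E'
def tri(c1,a,c2,b):
    P=[c['K']@np.c_[c['R'],c['t']] for c in (c1,c2)]
    X=cv2.triangulatePoints(P[0],P[1],np.array(a,float).reshape(2,1),np.array(b,float).reshape(2,1)); return (X[:3]/X[3]).ravel()
E
python3 - <<'E'
from h import *; import pickle
np.set_printoptions(precision=4,suppress=True)
cs=pickle.load(open('c0.pkl','rb')); T,S=cs['top'],cs['side']
A=lambda u,v:(195+u/5,260+v/5)
B=lambda u,v:(312+(u-380)/4.02,145+v/4)
C=lambda u,v:(190+u/5,185+(v-300)/5)
D=lambda u,v:(312+(u-380)/3.524,200+(v-300)/3.53)
def rep(n,p,q): 
    d=q-p; print(n,p,q,'len',np.linalg.norm(d),'ang',np.degrees(np.arctan2(d[1],d[0])))
rep('web64',onz(T,A(172,238),.064),onz(T,A(143,92),.064))
rep('plate top rear76',onz(T,A(186,56),.076),onz(T,A(78,80),.076))
rep('ledge front',onz(T,A(268,260),.004),onz(T,A(122,290),.004))
rep('ledge left',onz(T,A(122,290),.004),onz(T,A(82,100),.004))
rep('strip top front',onz(T,B(638,94),.150),onz(T,B(537,124),.150))
rep('foot front z10',onz(T,B(665,240),.01),onz(T,B(472,295),.01))
rep('foot left z10',onz(T,B(472,295),.01),onz(T,B(403,110),.01))
print('tri strip R,L',tri(T,B(638,94),S,D(573,357)),tri(T,B(537,124),S,D(500,330)))
print('tri web front',tri(T,A(172,238),S,C(105,408)))
E
```

```text
web64 [0.3857 0.3222 0.064 ] [0.4407 0.3291 0.064 ] len 0.05535088282392925 ang 7.257300925652469
plate top rear76 [0.4514 0.311  0.076 ] [0.4463 0.3516 0.076 ] len 0.041004835114516934 ang 97.12288127647169
ledge front [0.375  0.2907 0.004 ] [0.3689 0.3492 0.004 ] len 0.058812964198983776 ang 95.94658787642179
ledge left [0.3689 0.3492 0.004 ] [0.445  0.3602 0.004 ] len 0.07687454285985008 ang 8.223370410337145
strip top front [0.6027 0.0339 0.15  ] [0.593  0.0807 0.15  ] len 0.04772613346927959 ang 101.73218800664625
foot front z10 [ 0.5652 -0.005   0.01  ] [0.5456 0.098  0.01  ] len 0.104770017866895 ang 100.78022797245087
foot left z10 [0.5456 0.098  0.01  ] [0.648 0.122 0.01 ] len 0.10514866394573003 ang 13.189757511586386
tri strip R,L [0.6054 0.0323 0.1479] [0.5942 0.0797 0.1425]
tri web front [0.3853 0.3222 0.0645]
```

Request:
carry_out([
  [0.06,0.351,-0.285,-0.06,0,0,0],
  [0.06,0.351,-0.285,-0.06,0,0,0],
  [0.06,0.351,-0.285,-0.06,0,0,0],
  [0.06,0.351,-0.285,-0.06,0,0,0],
  [0.06,0.351,-0.285,-0.06,0,0,0],
  [0.06,0.351,-0.285,-0.06,0,0,0],
  [0.06,0.351,-0.285,-0.06,0,0,0],
  [0.06,0.351,-0.285,-0.06,0,0,0],
])

```text
time: 0.9
tcp_pos: [0.3865, -0.2924, 0.2921]
tool_rot: [3.12, 0.363, -0.0]
force: [0.9, -0.4, -0.2]
finger_gap: 0.0599
```

```bash
cat > go.py <<'E'
# python3 go.py x y z yawdeg : tool-frame shift/turn from the measured pose
import sys; from h import *
from scipy.spatial.transform import Rotation as Ro
o=r.observe(); M=Ro.from_rotvec(o['tool_rot']); X=M.as_matrix()[:,0]
np.set_printoptions(precision=4,suppress=True)
x,y,z,w=map(float,sys.argv[1:]); u=np.radians(w)/1
G=Ro.from_euler('z',w,degrees=True)*Ro.from_rotvec([np.pi,0,0])
print('t',o['time'],'pos',o['tcp_pos'],'yaw',np.degrees(np.arctan2(X[1],X[0])),'F',o['force'],'gap',o['finger_gap'],'j',o['joints'])
print('shift',M.inv().apply(np.array([x,y,z])-o['tcp_pos']),'turn',(M.inv()*G).as_rotvec(degrees=True))
E
python3 go.py 0.407 0.325 0.25 7.2
```

```text
t 0.9 pos [ 0.3865 -0.2924  0.2921] yaw 13.273347809330335 F [ 0.8538 -0.378  -0.1575] gap 0.05987978980463777 j [ 0.9244  0.0163 -0.3727  1.7183  0.0064  1.4081 -0.7884]
shift [ 0.1618 -0.5962  0.0419] turn [0.014  0.0147 6.0733]
```

Request:
carry_out([
  [0.06,0.07,-0.14,0,0,0,2],
  [0.06,0.139,-0.268,0,0,0,6.1],
  [0.06,0.139,-0.268,0,0,0,6.1],
  [0.06,0.139,-0.268,0,0,0,6.1],
  [0.06,0.139,-0.268,0,0,0,6.1],
  [0.06,0.139,-0.268,0,0,0,6.1],
  [0.06,0.139,-0.268,0,0,0,6.1],
  [0.06,0.139,-0.268,0,0,0,6.1],
])

```text
time: 1.7
tcp_pos: [0.4594, -0.0005, 0.2917]
tool_rot: [3.135, 0.201, -0.001]
force: [0.1, -0.4, -0.3]
finger_gap: 0.0603
```

```bash
python3 go.py 0.407 0.325 0.2 7.2
```

```text
t 1.7 pos [ 0.4594 -0.0005  0.2917] yaw 7.348006795366391 F [ 0.1289 -0.3926 -0.3296] gap 0.06033855715875498 j [ 0.6395 -0.0318 -0.7101  1.7594 -0.0209  1.4068 -1.5095]
shift [-0.0103 -0.3295  0.0917] turn [0.0068 0.0254 0.148 ]
```

Request:
carry_out([
  [0.06,-0.01,-0.33,0.09,0,0,0],
  [0.06,-0.01,-0.33,0.09,0,0,0],
  [0.06,-0.01,-0.33,0.09,0,0,0],
  [0.06,-0.01,-0.33,0.09,0,0,0],
  [0.06,-0.01,-0.33,0.09,0,0,0],
  [0.06,-0.01,-0.33,0.09,0,0,0],
  [0.06,-0.01,-0.33,0.09,0,0,0],
  [0.06,-0.01,-0.33,0.09,0,0,0],
])

```text
time: 2.5
tcp_pos: [0.4057, 0.3281, 0.2]
tool_rot: [-3.133, -0.206, 0.006]
force: [-0.2, -0.2, 0.3]
finger_gap: 0.0599
```

```bash
python3 go.py 0.407 0.325 0.039 7.2; python3 - <<'E'
from h import *; import pickle
cs={n:cap(n) for n in('side','top')}
pickle.dump(cs,open('c1.pkl','wb'))
t=cs['top']['frame'][200:330,150:300]; s=cs['side']['frame'][90:250,160:310]
cv2.imwrite('pics/c1.png',np.hstack([cv2.resize(t,(400,347)),cv2.resize(s,(375,400))[:347]]))
E
```

```text
t 2.5 pos [0.4057 0.3281 0.2   ] yaw 7.51255324109038 F [-0.2121 -0.2035  0.3321] gap 0.059925668768178265 j [ 0.1367  0.2789 -1.0312  1.7425  0.2464  1.2636 -2.393 ]
shift [0.0014 0.0035 0.161 ] turn [-0.0922  0.2143  0.3124]
```

View pics/c1.png

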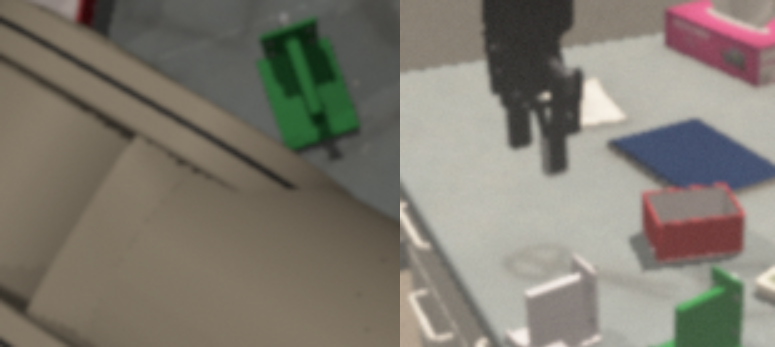

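The open gripper is above the bracket, roughly in line with the web. Now I descend.

Request:
carry_out([
  [0.06,0.001,0.003,0.03,0,0,0.3],
  [0.06,0.001,0.003,0.06,0,0,0.3],
  [0.06,0.001,0.003,0.09,0,0,0.3],
  [0.06,0.001,0.003,0.115,0,0,0.3],
  [0.06,0.001,0.003,0.135,0,0,0.3],
  [0.06,0.001,0.003,0.15,0,0,0.3],
  [0.06,0.001,0.003,0.161,0,0,0.3],
  [0.06,0.001,0.003,0.161,0,0,0.3],
])

```text
time: 3.4
tcp_pos: [0.4099, 0.3204, 0.04]
tool_rot: [3.135, 0.186, -0.001]
force: [0.5, 0.1, -0.0]
finger_gap: 0.0601
```

```bash
python3 go.py 0.407 0.325 0.039 7.2; python3 - <<'E'
from h import *
s=cap('side')['frame'][110:260,160:310]
cv2.imwrite('pics/c2.png',cv2.resize(s,(600,600)))
E
```

```text
t 3.4 pos [0.4099 0.3204 0.04  ] yaw 6.798617055473036 F [ 0.5106  0.1034 -0.0322] gap 0.060132278642759614 j [ 0.0094  0.474  -0.894   1.9009  0.4434  0.9794 -2.5385]
shift [-0.0024 -0.0049  0.001 ] turn [ 0.0727  0.0561 -0.4013]
```

View pics/c2.png

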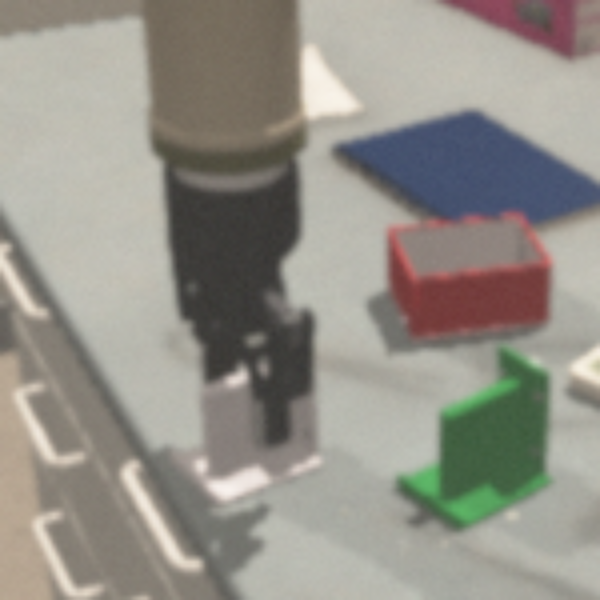

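The fingers straddle the web. I correct 5 mm and close.

Request:
carry_out([
  [0.06,-0.0025,-0.005,0.001,0,0,-0.4],
  [0.06,-0.0025,-0.005,0.001,0,0,-0.4],
  [0.03,-0.0025,-0.005,0.001,0,0,-0.4],
  [0.015,-0.0025,-0.005,0.001,0,0,-0.4],
  [0.0,-0.0025,-0.005,0.001,0,0,-0.4],
  [0.0,-0.0025,-0.005,0.001,0,0,-0.4],
  [0.0,-0.0025,-0.005,0.001,0,0,-0.4],
  [0.0,-0.0025,-0.005,0.001,0,0,-0.4],
], squeeze=70)

```text
time: 4.25
tcp_pos: [0.4068, 0.3265, 0.0401]
tool_rot: [-3.135, -0.199, -0.001]
force: [-0.2, -0.7, 3.5]
finger_gap: 0.0087
```

```bash
python3 go.py 0.407 0.325 0.039 7.2
```

```text
t 4.25 pos [0.4068 0.3265 0.0401] yaw 7.27410744563068 F [-0.1784 -0.6571  3.4818] gap 0.008696253944703426 j [-0.0042  0.4752 -0.8934  1.8991  0.4444  0.9784 -2.5433]
shift [0.     0.0015 0.0011] turn [-0.0026 -0.0195  0.0741]
```

Request:
carry_out([
  [0.0,0,0,-0.01,0,0,0],
  [0.0,0,0,-0.03,0,0,0],
  [0.0,0,0,-0.06,0,0,0],
  [0.0,0,0,-0.09,0,0,0],
  [0.0,0,0,-0.12,0,0,0],
  [0.0,0,0,-0.14,0,0,0],
  [0.0,0,0,-0.14,0,0,0],
  [0.0,0,0,-0.14,0,0,0],
])

```text
time: 5.05
tcp_pos: [0.4064, 0.326, 0.1795]
tool_rot: [3.135, 0.199, -0.0]
force: [-0.9, -0.2, -2.9]
finger_gap: 0.0093
```

```bash
python3 - <<'E'
from h import *; import pickle
np.set_printoptions(precision=4,suppress=True,linewidth=150)
S=pickle.load(open('c0.pkl','rb'))['side']
o=np.array([.598,.0563,0]); a=np.radians(11.7); ey=np.array([-np.sin(a),np.cos(a),0])
g=cv2.cvtColor(S['frame'],cv2.COLOR_BGR2GRAY).astype(np.float32)
for y in (0.018,.004,0.002,0,-.002,-.004,-0.018):
    p=np.array([proj(S,o+ey*y+[0,0,z/1000]) for z in range(28,162,3)],np.float32)
    print(y,cv2.remap(g,p[:,:1],p[:,1:],cv2.INTER_LINEAR).ravel().round().astype(int))
c=cap('side'); cv2.imwrite('pics/c3.png',np.hstack([cv2.resize(c['frame'][90:240,180:280],(400,600)),cv2.resize(c['frame'][190:280,320:380],(400,600))]))
pickle.dump(c,open('c3.pkl','wb'))
E
python3 go.py 0.5 0.03 0.18 11.7
```

```text
0.018 [117 113 111 111 110 112 112 112 114 112 114 112 113 113 114 115 115 116 115 115 114 115 117 118 119 118 117 118 118 117 120 118 120 120 120 120 120
 120 126 143 158 158 160 166 174]
0.004 [112 112 111 113 111 104 102 102 103 106 106 110 112 112 111 114 115 117 115 111 108 108 109 110 116 115 114 116 118 125 134 127 114 111 111 111 114
 118 121 133 137 117 106 113 123]
0.002 [112 111 111 113 110 100  93  97  97 100 105 108 110 112 112 113 115 117 117 112 105 104 104 106 113 115 115 115 119 126 140 137 115 107 106 107 109
 114 120 133 137 117 103 110 121]
0 [111 112 110 113 110 101  93  93  95  96 104 107 111 113 114 113 114 117 117 116 109 103 101 103 110 114 115 116 118 124 138 135 112 104 104 104 106
 112 121 133 136 116 104 108 121]
-0.002 [112 112 109 114 112 102  96  93  94  97 103 108 110 113 114 113 114 116 116 118 116 107 101 102 108 114 116 115 118 121 137 137 114 104 103 104 104
 111 119 136 138 117 104 108 121]
-0.004 [112 111 112 113 110 103 100  97  97  99 104 110 111 112 113 114 113 117 115 116 117 112 105 102 108 113 116 115 118 121 133 134 117 106 105 107 105
 111 120 135 140 114 102 107 120]
-0.018 [108 109 111 111 107 110 109 109 111 112 113 111 113 111 111 113 113 113 114 114 113 113 113 114 114 115 114 113 112 114 115 114 113 114 116 115 115
 117 118 135 139 113  98 103 114]
t 5.1 pos [0.4061 0.3258 0.1788] yaw 7.278365389253322 F [ 0.5398 -1.1255 -3.9665] gap 0.008939464774820568 j [ 0.1115  0.29   -1.0006  1.7731  0.259   1.2215 -2.4041]
shift [ 0.0556  0.3053 -0.0009] turn [ 0.0562  0.0749 -4.4216]
```

View pics/c3.png

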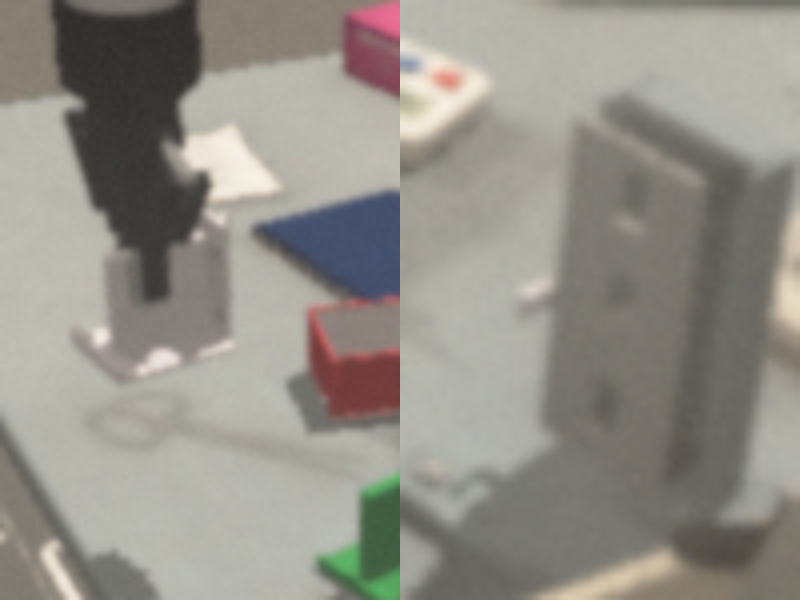

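The held bracket hangs straight, its web parallel to the fingers. In the right crop the strip's slots show at about (633,200), (620,290) and (603,400). The intensity profile puts them around 3–4 mm below nominal. Now I move to just in front of the upright.

```bash
python3 go.py 0.5177 0.0397 0.165 11.7
```

```text
t 5.1 pos [0.4061 0.3258 0.1788] yaw 7.278365389253322 F [ 0.5398 -1.1255 -3.9665] gap 0.008939464774820568 j [ 0.1115  0.29   -1.0006  1.7731  0.259   1.2215 -2.4041]
shift [0.0744 0.2979 0.014 ] turn [ 0.0562  0.0749 -4.4216]
```

Request:
carry_out([
  [0.0,0.005,0.02,0.0,0,0,-0.5],
  [0.0,0.015,0.06,0.0,0,0,-1],
  [0.0,0.026,0.105,0.0,0,0,-1.6],
  [0.0,0.037,0.15,0.0,0,0,-2.2],
  [0.0,0.049,0.195,0.005,0,0,-3],
  [0.0,0.06,0.24,0.01,0,0,-3.7],
  [0.0,0.069,0.275,0.013,0,0,-4.2],
  [0.0,0.0745,0.298,0.014,0.05,0.07,-4.4],
])

```text
time: 5.9
tcp_pos: [0.5179, 0.0367, 0.1638]
tool_rot: [-3.125, -0.315, 0.003]
force: [-0.8, 1.0, -2.6]
finger_gap: 0.009
```

Request:
carry_out([
  [0,0,0,0,0,0,0],
  [0,0,0,0.02,0,0,0],
  [0,0,0,0.04,0,0,0],
  [0,0,0,0.055,0,0,0],
  [0,0,0,0.0575,0,0,0],
  [0,0,0,0.0575,0,0,0],
  [0,0,0,0.0575,0,0,0],
  [0,0,0,0.0575,0,0,0],
])

```text
time: 6.7
tcp_pos: [0.5188, 0.0405, 0.1092]
tool_rot: [-3.125, -0.32, -0.004]
force: [-0.0, 0.3, -2.9]
finger_gap: 0.0092
```

```bash
python3 go.py 0.5177 0.0397 0.1075 11.7;  python3 - <<'E'
from h import *; import pickle
cs={n:cap(n) for n in('side','top')}
pickle.dump(cs,open('c4.pkl','wb'))
t=cs['top']['frame'][130:250,300:400]; s=cs['side']['frame'][170:290,290:390]
cv2.imwrite('pics/c4.png',np.hstack([cv2.resize(t,(400,480),interpolation=2),cv2.resize(s,(400,480),interpolation=2)]))
E
```

```text
t 6.7 pos [0.5188 0.0405 0.1092] yaw 11.684886929841447 F [-0.0085  0.2614 -2.8798] gap 0.009153506532789558 j [ 0.5612  0.3296 -0.8315  1.8553  0.2753  1.0735 -1.7429]
shift [-0.0013  0.0005  0.0017] turn [-0.0234 -0.1436 -0.0151]
```

View pics/c4.png

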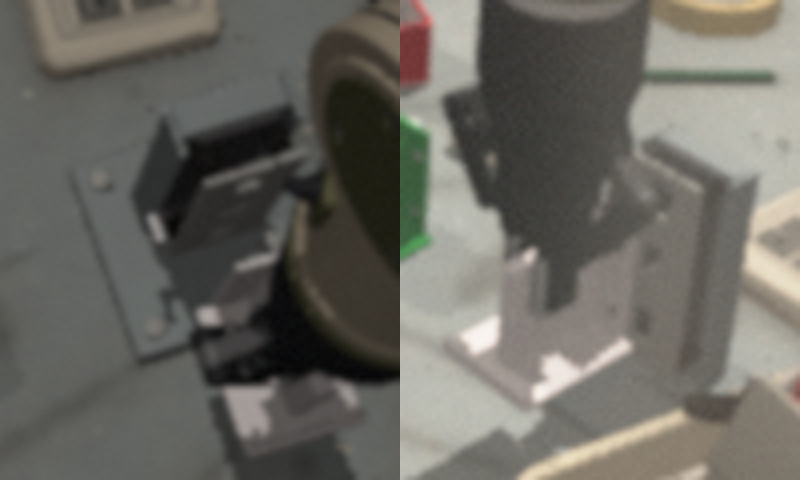

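```bash
 python3 - <<'E'
from h import *; import pickle
np.set_printoptions(precision=4,suppress=True)
T=pickle.load(open('c4.pkl','rb'))['top']
A=lambda u,v:(300+u/4,130+v/4)
l,rr=onz(T,A(250,455),.073),onz(T,A(365,412),.073)
o=np.array([.598,.0563,0]);a=np.radians(11.7);ex=np.array([np.cos(a),np.sin(a),0]);ey=np.array([-ex[1],ex[0],0])
f=lambda p:((p-o)@ex,(p-o)@ey)
print(l,rr,np.degrees(np.arctan2(*(l-rr)[1::-1])), 'mid up-frame',f((l+rr)/2),'tcp',f(np.array([.5188,.0405,0])))
# strip corners again, same picture
print([f(onz(T,A(u,v),.15)) for u,v in((300,155),(203,183))])
E
```

```text
[0.4802 0.061  0.073 ] [0.4955 0.0035 0.073 ] 104.97082826686567 mid up-frame (np.float64(-0.11273465996927225), np.float64(-0.001236475873935678)) tcp (np.float64(-0.08075848586787669), np.float64(0.0005890333844118731))
[(np.float64(0.00028029471843407736), np.float64(-0.020680444285559495)), (np.float64(0.0006750187954873066), np.float64(0.025230814254285056))]
```

Request:
carry_out([
  [0,0.003,0,0,0,0,0],
  [0,0.008,0,0,0,0,0],
  [0,0.013,0,0,0,0,0],
  [0,0.016,0,0,0,0,0],
  [0,0.018,0,0,0,0,0],
  [0,0.019,0,0,0,0,0],
  [0,0.02,0,0,0,0,0],
  [0,0.02,0,0,0,0,0],
])

```text
time: 7.6
tcp_pos: [0.5379, 0.0444, 0.1084]
tool_rot: [-3.124, -0.32, -0.002]
force: [-0.4, 0.5, -3.2]
finger_gap: 0.009
```

Request:
carry_out([
  [0,0.001,0,0,0,0,0],
  [0,0.002,0,0,0,0,0],
  [0,0.003,0,0,0,0,0],
  [0,0.004,0,0,0,0,0],
  [0,0.005,0,0,0,0,0],
  [0,0.005,0,0,0,0,0],
])

```text
time: 8.2
tcp_pos: [0.543, 0.0454, 0.1085]
tool_rot: [-3.124, -0.32, -0.002]
force: [0.2, -0.4, -2.7]
finger_gap: 0.0093
```

```bash
cat > st.py <<'E'
from h import *
from scipy.spatial.transform import Rotation as Ro
np.set_printoptions(precision=4,suppress=True)
o=r.observe(); U=np.array([.598,.0563,0]);a=np.radians(11.7);R=Ro.from_euler('z',11.7,degrees=True)
M=Ro.from_rotvec(o['tool_rot'])
print('t',o['time'],'origin est (upright frame)',R.inv().apply(o['tcp_pos']-U)+[.042,0,-.040],'F up',R.inv().apply(o['force']),'M',R.inv().apply(o['moment']),'rot',(Ro.from_rotvec([np.pi,0,0])*R.inv()*M).as_rotvec(degrees=True),'gap',o['finger_gap'])
E
python3 st.py
```

```text
t 8.2 origin est (upright frame) [-0.0141  0.0005  0.0685] F up [ 0.1088 -0.4817 -2.7128] M [0.0425 0.1311 0.0063] rot [0.0474 0.0799 0.0158] gap 0.009290400342821038
```

Request:
carry_out([
  [0,0.001,0,0,0,0,0],
  [0,0.002,0,0,0,0,0],
  [0,0.003,0,0,0,0,0],
  [0,0.003,0,0,0,0,0],
])

```text
time: 8.6
tcp_pos: [0.5459, 0.046, 0.1085]
tool_rot: [-3.124, -0.32, -0.002]
force: [1.4, 0.5, -1.9]
finger_gap: 0.0089
```

Request:
carry_out([
  [0,0.001,0,0,0,0,0],
  [0,0.002,0,0,0,0,0],
  [0,0.002,0,0,0,0,0],
])

```text
time: 8.9
tcp_pos: [0.5478, 0.0464, 0.1085]
tool_rot: [-3.124, -0.32, -0.002]
force: [0.4, -0.9, -2.5]
finger_gap: 0.009
```

```bash
python3 st.py
```

```text
t 8.9 origin est (upright frame) [-0.0091  0.0005  0.0685] F up [ 0.1825 -0.9277 -2.5457] M [-0.0121  0.0601  0.0281] rot [0.0458 0.0781 0.0188] gap 0.00898094177565983
```

Request:
carry_out([
  [0,0.001,0,0,0,0,0],
  [0,0.002,0,0,0,0,0],
  [0,0.002,0,0,0,0,0],
])

```text
time: 9.2
tcp_pos: [0.5498, 0.0469, 0.1085]
tool_rot: [-3.124, -0.32, -0.002]
force: [-1.1, -0.8, -2.1]
finger_gap: 0.0092
```

Request:
carry_out([
  [0,0.001,0,0,0,0,0],
  [0,0.002,0,0,0,0,0],
  [0,0.002,0,0,0,0,0],
])

```text
time: 9.5
tcp_pos: [0.5518, 0.0472, 0.1085]
tool_rot: [-3.124, -0.32, -0.002]
force: [-0.1, 0.6, -2.1]
finger_gap: 0.0091
```

```bash
python3 st.py
```

```text
t 9.5 origin est (upright frame) [-0.0051  0.0005  0.0685] F up [-0.0242  0.6064 -2.0867] M [-0.0127  0.0225  0.0852] rot [0.0457 0.078  0.0192] gap 0.00907440345808586
```

Request:
carry_out([
  [0,0.001,0,0,0,0,0],
  [0,0.002,0,0,0,0,0],
  [0,0.002,0,0,0,0,0],
])

```text
time: 9.8
tcp_pos: [0.5537, 0.0476, 0.1085]
tool_rot: [-3.124, -0.319, -0.002]
force: [1.2, -0.8, -2.6]
finger_gap: 0.009
```

Request:
carry_out([
  [0,0.001,0,0,0,0,0],
  [0,0.002,0,0,0,0,0],
  [0,0.002,0,0,0,0,0],
])

```text
time: 10.1
tcp_pos: [0.5555, 0.048, 0.1084]
tool_rot: [-3.124, -0.32, -0.001]
force: [-1.5, -0.1, -2.1]
finger_gap: 0.0092
```

```bash
python3 st.py
```

```text
t 10.1 origin est (upright frame) [-0.0013  0.0005  0.0684] F up [-1.4992  0.1634 -2.0601] M [-0.03    0.1879  0.0403] rot [0.0435 0.0523 0.0141] gap 0.00921980381855368
```

```bash
 python3 - <<'E'
from h import *; import pickle
cs={n:cap(n) for n in('side','top')}
pickle.dump(cs,open('c5.pkl','wb'))
t=cs['top']['frame'][130:250,300:400]; s=cs['side']['frame'][170:290,290:390]
cv2.imwrite('pics/c5.png',np.hstack([cv2.resize(t,(400,480),interpolation=2),cv2.resize(s,(400,480),interpolation=2)]))
E
```

```text
(no output)
```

View pics/c5.png

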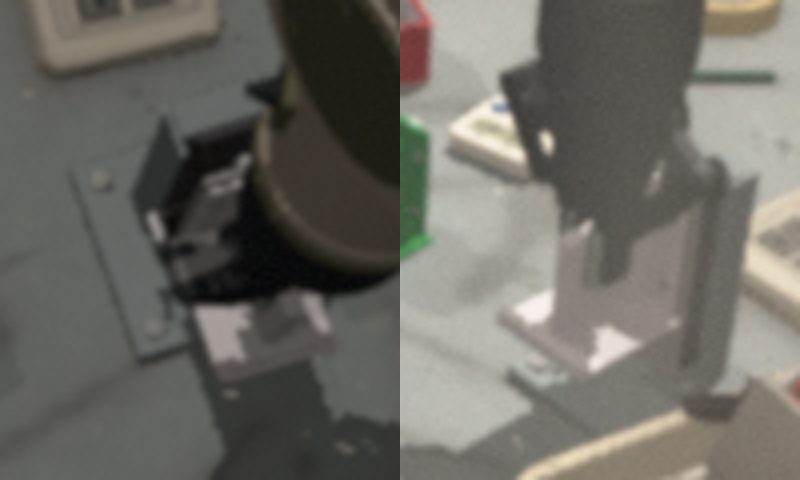

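Request:
carry_out([
  [0,0.001,0,0,0,0,0],
  [0,0.001,0,0,0,0,0],
])

```text
time: 10.4
tcp_pos: [0.5563, 0.0482, 0.1084]
tool_rot: [-3.124, -0.32, -0.001]
force: [-2.0, -0.2, -0.3]
finger_gap: 0.0092
```

```bash
python3 st.py
```

```text
t 10.4 origin est (upright frame) [-0.0004  0.0005  0.0684] F up [-1.987   0.24   -0.2696] M [0.0596 0.5542 0.0812] rot [0.0411 0.041  0.0168] gap 0.009209887331951858
```

The side view shows the back plate lying against the strip. It has travelled about 9 mm past where the tips would have met solid face, so the hooks are in. Now down, in small steps.

Request:
carry_out([
  [0,0,0,0.001,0,0,0],
  [0,0,0,0.002,0,0,0],
  [0,0,0,0.003,0,0,0],
  [0,0,0,0.003,0,0,0],
])

```text
time: 10.8
tcp_pos: [0.5565, 0.048, 0.1054]
tool_rot: [-3.125, -0.319, -0.002]
force: [-3.0, -1.0, -1.3]
finger_gap: 0.0092
```

Request:
carry_out([
  [0,0,0,0.001,0,0,0],
  [0,0,0,0.002,0,0,0],
  [0,0,0,0.002,0,0,0],
])

```text
time: 11.1
tcp_pos: [0.5566, 0.0476, 0.1034]
tool_rot: [-3.125, -0.319, -0.002]
force: [-1.7, -3.3, 0.8]
finger_gap: 0.0088
```

```bash
python3 st.py
```

```text
t 11.1 origin est (upright frame) [-0.0003 -0.0001  0.0634] F up [-2.3146 -2.8805  0.8264] M [-0.7165  0.5793 -0.1238] rot [0.0041 0.0685 0.0554] gap 0.008800378293612379
```

Request:
carry_out([
  [0,0,0.001,0.0,0,0,0],
  [0,0,0.0015,0.001,0,0,0],
  [0,0,0.0015,0.002,0,0,0],
  [0,0,0.0015,0.002,0,0,0],
])

```text
time: 11.5
tcp_pos: [0.5568, 0.047, 0.1014]
tool_rot: [-3.124, -0.32, -0.002]
force: [-2.2, -1.3, 1.0]
finger_gap: 0.009
```

```bash
python3 st.py
```

```text
t 11.5 origin est (upright frame) [-0.0003 -0.0008  0.0614] F up [-2.4621 -0.8082  0.9998] M [-0.0729  0.4711  0.0251] rot [0.0522 0.0688 0.002 ] gap 0.009000359166968014
```

Side force relieved. Continuing down.

Request:
carry_out([
  [0,0,0.0003,0.001,0,0,0],
  [0,0,0.0005,0.002,0,0,0],
  [0,0,0.0005,0.002,0,0,0],
])

```text
time: 11.8
tcp_pos: [0.5566, 0.0465, 0.0991]
tool_rot: [-3.124, -0.32, -0.001]
force: [-2.2, 0.2, -0.4]
finger_gap: 0.0087
```

Request:
carry_out([
  [0,0,0,0.001,0,0,0],
  [0,0,0,0.002,0,0,0],
  [0,0,0,0.002,0,0,0],
])

```text
time: 12.1
tcp_pos: [0.5571, 0.0464, 0.0976]
tool_rot: [-3.124, -0.32, -0.002]
force: [-3.3, 0.7, 3.6]
finger_gap: 0.009
```

```bash
python3 st.py
```

```text
t 12.1 origin est (upright frame) [-0.0001 -0.0014  0.0576] F up [-3.0443  1.3747  3.6304] M [0.2475 0.6099 0.0766] rot [0.0478 0.0895 0.0105] gap 0.009015465974624551
```

Request:
carry_out([
  [0,0,0,0.0005,0,0,0],
  [0,0,0,0.001,0,0,0],
  [0,0,0,0.001,0,0,0],
])

```text
time: 12.4
tcp_pos: [0.5576, 0.0466, 0.0973]
tool_rot: [-3.124, -0.32, -0.004]
force: [-4.2, 0.6, 8.1]
finger_gap: 0.0088
```

```bash
python3 st.py; python3 - <<'E'
from h import *; import pickle
cs={n:cap(n) for n in('side','top')}
pickle.dump(cs,open('c6.pkl','wb'))
t=cs['top']['frame'][130:250,300:400]; s=cs['side']['frame'][170:290,290:390]
cv2.imwrite('pics/c6.png',np.hstack([cv2.resize(t,(400,480),interpolation=2),cv2.resize(s,(400,480),interpolation=2)]))
E
```

```text
t 12.4 origin est (upright frame) [ 0.0005 -0.0013  0.0573] F up [-3.9908  1.4507  8.1354] M [0.3223 0.6152 0.1632] rot [0.0307 0.1642 0.0062] gap 0.00881576741960569
```

View pics/c6.png

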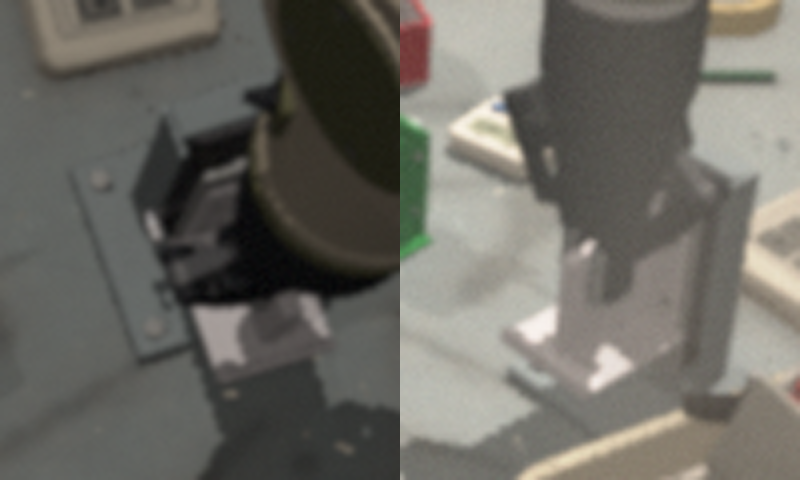

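Request:
carry_out([
  [0,-0.0005,0,0.0004,0,0,0],
  [0,-0.0005,0,0.0004,0,0,0],
])

```text
time: 12.7
tcp_pos: [0.5574, 0.0465, 0.0973]
tool_rot: [-3.124, -0.32, -0.006]
force: [-4.4, 0.0, 10.0]
finger_gap: 0.009
```

```bash
python3 st.py; python3 - <<'E'
from h import *; import pickle
c=cap('top'); pickle.dump(c,open('c7.pkl','wb'))
fs=[pickle.load(open('c0.pkl','rb'))['top'],pickle.load(open('c4.pkl','rb'))['top'],pickle.load(open('c5.pkl','rb'))['top'],pickle.load(open('c6.pkl','rb'))['top'],c]
for f in fs:
    g=cv2.cvtColor(f['frame'],cv2.COLOR_BGR2GRAY)[175:195,330:346].astype(float); w=np.clip(g-140,0,None); print(g.max(),(w>0).sum(),(w.sum(0)@np.arange(16))/max(w.sum(),1)+330,(w.sum(1)@np.arange(20))/max(w.sum(),1)+175)
cv2.imwrite('pics/c7.png',np.hstack([cv2.resize(f['frame'][170:200,325:355],(190,190),interpolation=2) for f in fs[1:]]))
E
```

```text
t 12.7 origin est (upright frame) [ 0.0003 -0.0013  0.0573] F up [-4.3535  0.9188  9.9842] M [0.3347 0.5164 0.1152] rot [0.0249 0.2081 0.0089] gap 0.00904787640910412
137.0 0 330.0 175.0
137.0 0 330.0 175.0
138.0 0 330.0 175.0
139.0 0 330.0 175.0
138.0 0 330.0 175.0
```

View pics/c7.png

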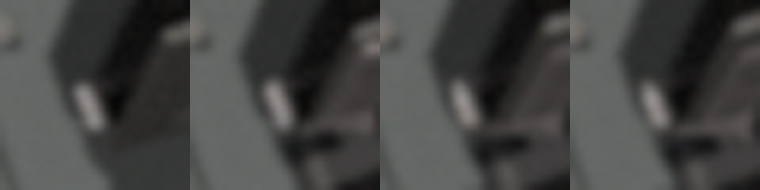

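```bash
python3 - <<'E'
from h import *; import pickle
L=[('c0',1),('c4',1),('c5',1),('c6',1),('c7',0)]
for n,k in L:
    c=pickle.load(open(n+'.pkl','rb')); c=c['top'] if k else c
    g=cv2.cvtColor(c['frame'],cv2.COLOR_BGR2GRAY)[180:193,335:343].astype(float); w=np.clip(g-95,0,None)
    print(n,(w>0).sum(),(w.sum(0)@np.arange(8))/w.sum()+335,(w.sum(1)@np.arange(13))/w.sum()+180)
o=np.array([.598,.0563,0]);a=np.radians(11.7);ex=np.array([np.cos(a),np.sin(a),0]);ey=np.array([-ex[1],ex[0],0])
p=o+ey*.028+ex*.006
for z in(.055,.065,.075): print(z,proj(c,p+[0,0,z]),'dx6',proj(c,p+ex*.006+[0,0,z]))
E
```

```text
c0 25 338.34437086092714 186.7682119205298
c4 25 338.31458333333336 186.83958333333334
c5 27 338.1625514403292 186.46913580246914
c6 25 337.6158798283262 186.59656652360516
c7 25 337.6572052401747 186.735807860262
0.055 [340.99722462 187.81646596] dx6 [340.02720276 185.04367167]
0.065 [341.69664371 186.44417894] dx6 [340.71518973 183.64324537]
0.075 [342.41137701 185.04184486] dx6 [341.4182201  182.21219762]
```

Shift check: the flag moved about as expected for 6 mm down plus the strip's yield. The stop is also hard at 12.5 N net, above the catch's range. I ease off, open and retreat.

Request:
carry_out([
  [0,-0.001,0,-0.0005,0,0,0],
  [0,-0.002,0,-0.0007,0,0,0],
  [0,-0.002,0,-0.0007,0,0,0],
])

```text
time: 13.05
tcp_pos: [0.5552, 0.0461, 0.0974]
tool_rot: [-3.124, -0.32, -0.005]
force: [-0.1, 0.6, 5.1]
finger_gap: 0.009
```

```bash
python3 st.py
```

```text
t 13.05 origin est (upright frame) [-0.002  -0.0014  0.0574] F up [0.0136 0.6571 5.076 ] M [ 0.3489 -0.1353  0.1183] rot [0.042  0.184  0.0085] gap 0.009009536396811573
```

Request:
carry_out([
  [0.012,0,0,0,0,0,0],
  [0.018,0,0,0,0,0,0],
  [0.03,0,0,0,0,0,0],
  [0.045,0,0,0,0,0,0],
  [0.045,0,0,0,0,0,0],
  [0.045,0,0,0,0,0,0],
])

```text
time: 13.65
tcp_pos: [0.5545, 0.0457, 0.0967]
tool_rot: [-3.124, -0.32, -0.002]
force: [0.6, 0.6, -0.6]
finger_gap: 0.0453
```

Request:
carry_out([
  [0.045,0,0,-0.01,0,0,0],
  [0.045,0,0,-0.03,0,0,0],
  [0.045,0,0,-0.06,0,0,0],
  [0.045,0,0,-0.09,0,0,0],
  [0.045,-0.03,0,-0.12,0,0,0],
  [0.045,-0.07,0,-0.13,0,0,0],
  [0.045,-0.1,0,-0.13,0,0,0],
  [0.045,-0.1,0,-0.13,0,0,0],
])

```text
time: 14.45
tcp_pos: [0.4542, 0.0247, 0.2277]
tool_rot: [3.122, 0.318, 0.003]
force: [1.0, 0.1, -0.2]
finger_gap: 0.0451
```

```bash
python3 st.py; python3 - <<'E'
from h import *; import pickle
cs={n:cap(n) for n in('side','top')}
pickle.dump(cs,open('c8.pkl','wb'))
c=cs['top']
g=cv2.cvtColor(c['frame'],cv2.COLOR_BGR2GRAY)[180:193,335:343].astype(float); w=np.clip(g-95,0,None)
print((w>0).sum(),(w.sum(0)@np.arange(8))/w.sum()+335,(w.sum(1)@np.arange(13))/w.sum()+180)
t=cs['top']['frame'][130:250,300:400]; s=cs['side']['frame'][170:290,290:390]
cv2.imwrite('pics/c8.png',np.hstack([cv2.resize(t,(400,480),interpolation=2),cv2.resize(s,(400,480),interpolation=2)]))
E
```

```text
t 14.45 origin est (upright frame) [-0.1052 -0.0018  0.1877] F up [ 0.9873 -0.1168 -0.1974] M [0.0378 0.0345 0.0145] rot [-0.1855  0.084   0.0659] gap 0.045062474379501324
25 338.00194552529183 187.66926070038912
```

View pics/c8.png

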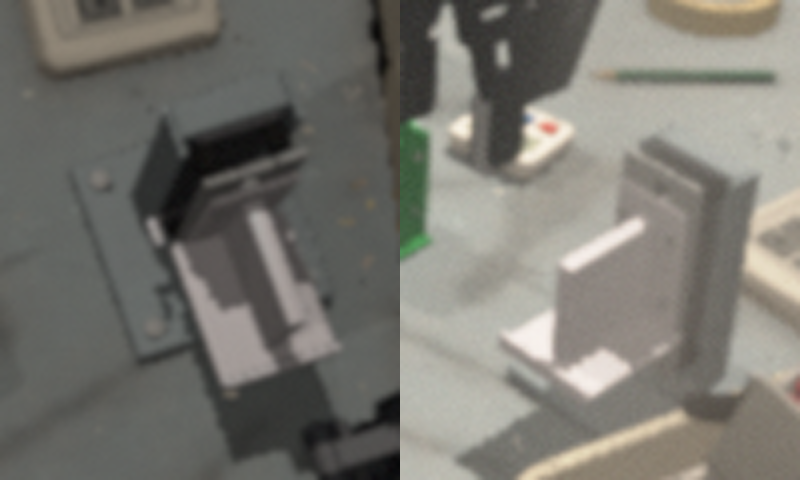

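The bracket hangs square and upright on the strip, with its ledge front edge at top crop (225,385)–(340,345). The flag has moved (-0.34,+0.9) px; 6 mm down would give (-0.42,+0.83). I hand the job in.

```bash
python3 -c "
from station import r
print(r.job_done())"
```

```text
the job is handed in; nothing more can be done
None
```

I hung the bare-metal bracket in the upper two slots, pressed it down to a firm stop and let go. The job was handed in at about 14.5 s. The interface gives no verdict, so what follows is from my own checks.

- **Slots:** The first pictures put the slots about 3 mm below nominal, and the hooks went in on the first slow push with about 2 N on the face.
- **Pressing down:** The bracket went down about 11 mm and stopped hard at 10 N measured, about 12.5 N with its weight. The catch should need 5 to 9 N. I saw no clear force peak as it went through the catch.
- **Side force:** The hooks met a slot edge with about 3 N sideways on the way down. I moved the bracket about 1.5 mm to relieve it.
- **Final picture:** After release the bracket hangs upright, square and flat on the strip, with the gripper clear. The seat flag had moved (-0.34, +0.9) pixels, and 6 mm of travel should give (-0.42, +0.83). That reading is less than one pixel, so it is the least certain check.
- **Position:** While still gripped, the bracket's origin was about 57 mm above the bench and about 1.4 mm off the centre line. I did not measure either again after letting go.
- **Other objects:** I never touched the tray, timer, brush or green look-alike. I did not measure their positions again at the end.

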